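# Stand a bench fume extractor on its kickstand and hold it

## Robot

A 6-joint arm with a two-finger parallel gripper is mounted at the origin on the work surface. World frame = base frame: x ahead of the robot, y to its left, z up, the work surface at z = 0. Lengths are in mm, angles in rad, forces in N, time in s.
With the tool pointing down it reaches from about 400 to 925 mm from the base axis. Payload 12.5 kg.
Tool frame: the origin (TCP) lies between the finger pads; the fingertips stand 19 mm ahead of it and the grasp point (between the pads) is the TCP (env.tips_ahead is the distance from the TCP to the fingertips, in mm); z points along the fingers, y is the line along which they close (so a half turn about z gives the same grasp; the last joint's range is limited). The gripper opens to 95 mm and grips with 3 to 60 N. Pads are 20 mm wide; open, the fingers measure 119 mm over their backs; the gripper's body (75 mm by 180 mm) begins 59 mm behind the grasp point.
Start: joints at [1.092, 0.491, 1.559, -0, 1.092, -0.106], TCP at [227.626, 582.095, 202.161] pointing down, gripper open.
Joint ranges: [-3.1, 3.1], [-0.84, 2.19], [0.05, 2.79], [-1.13, 4.28], [0.06, 2.93], [-2.69, 2.69]. Speed limits (rad/s): [2.22, 2.22, 2.79, 3.14, 3.14, 3.14].

## Interface

Orientations are given as [roll, pitch, yaw] about the fixed x, y, z axes, in that order (R = Rz(yaw) Ry(pitch) Rx(roll)).
In Python, from cell import env gives the robot as it stands.
- The arm moves only by the shell command python3 -m crank 'ROWS'. ROWS is JSON, a list of rows, each a list of 5 numbers: the shift along the tool's x, y, z in mm, then the turn about the tool's z in degrees, then the finger opening in mm, from 0 to 95.1. In form: [[dx, dy, dz, yaw, grip], ...]. A call has 1 to 10 rows; each row is the pose to reach, as a shift and turn from the pose commanded when the call began, along the tool's axes at that moment; what a row does not reach only later rows make up. A row lasts 1/12 s, in which the tool goes at most 41.7 mm and 7.16 degrees, less where a joint would pass 70% of its speed; a pose out of reach is approached as far as the arm can. A call with a gripper value outside its range is refused whole. The fingers move at their own pace and stop on an object; the grip force is fixed at half the most. Time passes only in rows, so rows that repeat a pose let the fingers close. It gives the time, the measured TCP pose, the force, the opening and the grip force at its end, in the units of the state.
- env.state(): the state, without advancing time (a new reading comes with each control period).
- env.read_camera(name): name is "side" or "top"; returns a dict with "img" (480x640x3 uint8, blue, green, red), "K" (3x3 intrinsics, pixels), "k1" (the pictures are not rectified: a ray, as slopes to the right and down, at radius r is drawn at 1 + k1 r^2 times it, then the intrinsics apply), "pose" (4x4, takes a point from camera to world coordinates). Camera axes: x right, y down, z forward; pixel columns grow to the right and rows downward; lengths in mm; the calibration is good to about 2 mm. A picture is of the moment at which its call begins. There is no depth.
- env.job_done(): hands the job in; it is judged then, once.
The state is a dict: "t": time; "joints": joint angles; "qvel": joint speeds; "tau": joint torques, N m; "eef_pos": TCP position; "tcp_rot": TCP orientation; "ft_force": force on the tool from outside, world axes, zero at the start; "moment": the same for the moment, N m; "opening": opening from 0.0 (shut) to 1.0 (fully open); "grip_force": force on a finger pad.
Only numpy, scipy, OpenCV 4.12 (cv2) and the standard library are available. Lean on these libraries where they do the work, as an engineer would, in place of code of your own. Each camera call takes 0.05 s, during which the arm holds its last target. There are 200 camera calls.

## Task

The small fan fume extractor is lying on its front on the bench with its wire kickstand folded flat against its back. While it still lies there, flip the kickstand over centre until it snaps out against its stop, then take the extractor by its carrying handle and stand it up where it lies, upright on its rubber feet with the kickstand resting on the bench behind it. Do not let it drop or knock over the things around it; finish still gripping the handle and holding it steady, because pushing the power plug into its back would tip it forward.

Things in the scene. Friction and masses are not known exactly. Their poses are not given: they have to be found in the camera images.
- fan: Fume extractor: black square housing with a pale fan, 150 wide, 150 high, 52 deep (mm), 0.9 kg in all. Axes as it stands: z up, x front to back, y across. Origin: centre of its underside, level with its rubber feet, which reach to the front and back faces (26 mm off). At the start it lies on its front: x points up, z is level, roughly towards the robot, origin 26 mm above the bench.
- handle: Black carrying handle on the housing's top, one piece with the fan (same origin and axes): a bar 12 mm in diameter across the housing's width at mid depth, between two 12 mm posts 92 mm apart. Its axis is 40 mm beyond the housing's top face, leaving a 34 mm gap for fingers.
- handle_mid (a point): Middle of the handle bar, on its axis: at x 0, y 0, z 194 mm in the fan's frame. 26 mm above the bench while the fan lies on its front, 194 mm above it when the fan stands.
- kickstand (a joint): Kickstand angle. It is a U-shaped steel wire bail 92 mm wide hinged across the housing's back near the bottom. 0: folded flat on the back, pointing to the handle end; 1.57: square to the back; 1.75: fully out at its stop, past square. An over-centre spring presses it to the nearer end; centre at about 0.88; about 1.5 N needed at its foot.
- kickstand_foot (a point): Middle of the kickstand's crossbar, on its axis: a black rubber sleeve 10 mm in diameter, 68 mm long, 95 mm from the hinge axis. It does not spin on the wire: a hard grip that cannot turn drags the light housing along. Folded, its axis is 12 mm off the back face (7 mm gap beneath) and 64 mm above the bench. With the fan standing and the kickstand out, its axis is 5 mm above the bench.
- kickstand_hinge (a point): Middle of the kickstand's hinge axis, which runs along the fan's y: at x 38, y 0, z 22 mm in the fan's frame.
- reel: Bystander: reel of solder wire standing on its flange, 62 mm in diameter, 44 mm high; origin at the centre of its underside.
- tip_cleaner: Bystander: dark round pot, 80 mm across and 34 mm high, with a ball of brass wool in its top (to 60 mm); origin at the centre of its underside.
- desolder_pump: Bystander: desoldering pump lying on the bench to the left of the extractor (+y side), 220 mm long, 21 mm in diameter; origin on its underside near mid length, x along it.
Things that resemble listed ones, but are neither listed nor needed, are in the scene too. Of the things that look like the fan, the larger one is meant.

How it is judged:
By the outcome, as a careful person would: the job done as asked, in the order asked, and still so for the second after the job is handed in, while the arm keeps its last pose, push and grip.
It also fails if it takes over 56 s, if anything falls off the work surface, if the arm or the gripper's body presses on something with over 40 N, if the wrist force passes 120 N, or if a joint passes its speed limit or range.

## Working session

There is one attempt and no reset: what is moved stays moved. The work goes in short steps, Python scripts to look and compute and a shell command to move; the robot and the scene stay as the last step left them, time stands still between calls to the robot, and variables do not carry over. Pictures are saved under pics/ and viewed, at most 10 in all, crops included, and the job is handed in when it is done.

```bash
ls; mkdir -p pics; cat > h.py <<'E'
import numpy as np, cv2
from cell import env
def snap(n,f):
    c=env.read_camera(n); cv2.imwrite(f,c['img']); np.savez(f+'.npz',K=c['K'],k1=c['k1'],pose=c['pose']); return c
def ray(c,u,v):
    K=np.array(c['K']);d=np.array([(u-K[0,2])/K[0,0],(v-K[1,2])/K[1,1]])
    s=d.copy()
    for _ in range(20): s=d/(1+float(c['k1'])*(s@s))
    P=np.array(c['pose']); return P[:3,3],P[:3,:3]@np.array([s[0],s[1],1])
def atz(c,u,v,z):
    o,d=ray(c,u,v); return o+d*(z-o[2])/d[2]
def proj(c,p):
    P=np.array(c['pose']);q=P[:3,:3].T@(np.array(p)-P[:3,3]);s=q[:2]/q[2];s=s*(1+float(c['k1'])*(s@s));K=np.array(c['K'])
    return np.array([K[0,0]*s[0]+K[0,2],K[1,1]*s[1]+K[1,2]])
E
python3 - <<'E'
from h import *
for n in('top','side'):
    c=snap(n,f'pics/{n}0.png');print(n,np.round(c['pose'],2).tolist(),c['K'][0][0])
print(env.state())
E
```

```text
pics
top [[-0.01, -0.98, 0.22, 317.2], [-1.0, 0.01, 0.0, 17.43], [-0.01, -0.22, -0.98, 1143.47], [0.0, 0.0, 0.0, 1.0]] 546.985474156474
side [[0.95, -0.2, 0.24, 194.66], [-0.31, -0.64, 0.7, -1038.98], [0.02, -0.74, -0.67, 1091.56], [0.0, 0.0, 0.0, 1.0]] 596.2286795908533
{'t': 0.1, 'joints': array([ 1.09238178e+00,  4.91498013e-01,  1.55939600e+00, -1.17722614e-05,
        1.09169843e+00, -1.05637237e-01]), 'qvel': array([-0.00082538, -0.00146939,  0.00010784,  0.00034181, -0.00016196,
       -0.0011706 ]), 'tau': array([ 3.10821051e-03, -6.13619184e+01, -2.58603841e+01,  6.94082910e-02,
        4.70470986e-02, -7.34732134e-05]), 'eef_pos': array([227.52354138, 581.8672778 , 201.61839934]), 'tcp_rot': array([-3.14059734e+00, -9.50350586e-05,  2.76882073e+00]), 'ft_force': array([ 0.0095297 , -0.06340057, -0.43140324]), 'moment': array([0.01569963, 0.00561208, 0.01880681]), 'grip_force': 0.0, 'opening': 0.996016103769598}
```

View pics/top0.png

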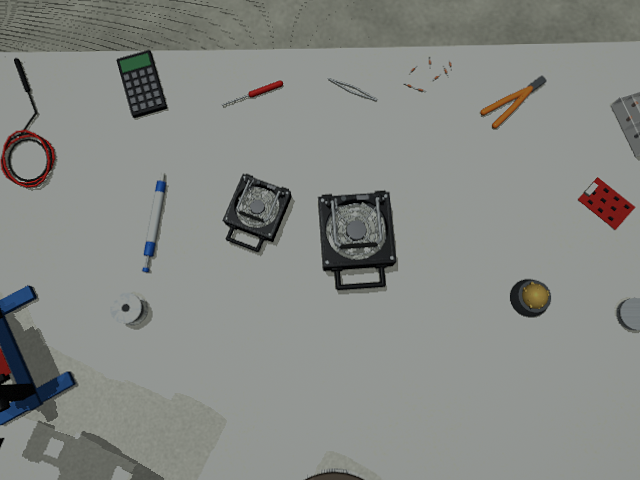

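View pics/side0.png

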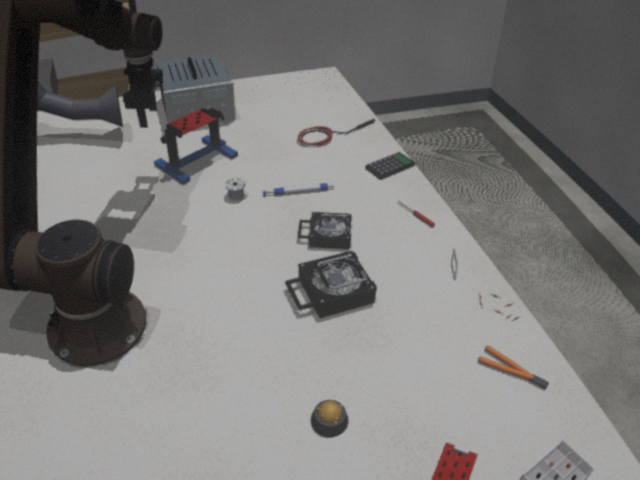

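Top view: the larger fan is at about (357,240) with its handle towards the robot (bar about (360,285)). The side view shows it at (335,285). I'll enlarge both.

```bash
python3 - <<'E'
import cv2
a=cv2.imread('pics/top0.png')[180:300,300:420];b=cv2.imread('pics/side0.png')[240:330,275:395]
a=cv2.resize(a,None,fx=5,fy=5,interpolation=cv2.INTER_CUBIC);cv2.imwrite('pics/c1.png',a)
b=cv2.resize(b,None,fx=6,fy=6,interpolation=cv2.INTER_CUBIC);cv2.imwrite('pics/c2.png',b)
E
```

```text
(no output)
```

View pics/c1.png

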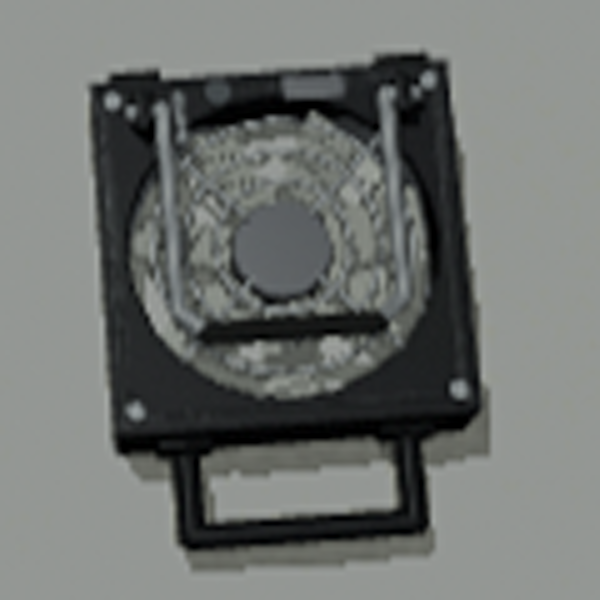

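View pics/c2.png

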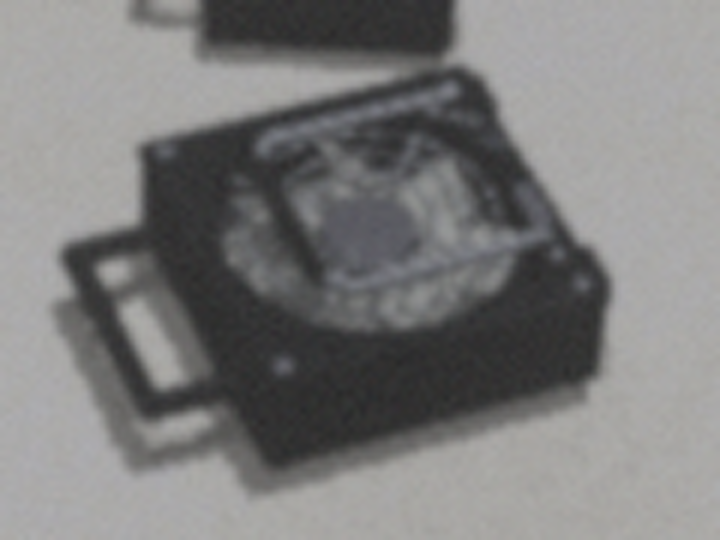

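Top crop: handle bar runs (190,535)–(420,523), crossbar (195,330)–(390,322), screws near the corners. Side crop: handle mid is about (112,328), crossbar mid about (297,220).

```bash
python3 - <<'E'
from h import *
t=np.load('pics/top0.png.npz');s=np.load('pics/side0.png.npz')
T=lambda x,y,z:atz(t,300+(x+.5)/5-.5,180+(y+.5)/5-.5,z)
S=lambda x,y,z:atz(s,275+(x+.5)/6-.5,240+(y+.5)/6-.5,z)
p=[T(112,102,52),T(428,78,52),T(136,411,52),T(460,388,52)]
print(np.round(p,1),np.mean(p,0))
l=(p[0]+p[2]-p[1]-p[3]);q=(p[2]+p[3]-p[0]-p[1]);h=T(190,535,26)-T(420,523,26);b=T(195,330,64)-T(390,322,64)
for v in(l,h,b):print('yaw of y',np.degrees(np.arctan2(v[1],v[0])))
print('z dir',np.degrees(np.arctan2(q[1],q[0])))
print('handle',T(305,529,26),S(112,328,26)); print('foot',T(293,326,64),S(297,220,64))
E
```

```text
[[ 660.1   12.3   52. ]
 [ 668.6 -119.7   52. ]
 [ 528.8    4.4   52. ]
 [ 536.5 -127.5   52. ]] [598.51221883 -57.60492778  52.        ]
yaw of y 93.52506322049527
yaw of y 92.25609914540499
yaw of y 91.61287186013993
z dir -176.57947495346963
handle [483.45100267 -64.69908021  26.        ] [482.72118431 -62.84012989  26.        ]
foot [560.62275728 -59.51128787  64.        ] [562.36541348 -61.38302026  64.        ]
```

```bash
cat >> h.py <<'E'
def rel(x,y,z,yaw=None):
    s=env.state();from scipy.spatial.transform import Rotation as R
    M=R.from_euler('xyz',s['tcp_rot']).as_matrix();d=M.T@(np.array([x,y,z])-s['eef_pos'])
    t=0 if yaw is None else -((yaw-np.degrees(s['tcp_rot'][2])+180)%360-180)
    return np.round([*d,t],1)
def st():
    s=env.state();print(round(s['t'],2),np.round(s['eef_pos'],1),np.round(np.degrees(s['tcp_rot']),1),'F',np.round(s['ft_force'],1),'open',round(s['opening']*95.1,1),'g',round(s['grip_force'],1),np.round(s['joints'],2))
E
python3 -c "
from h import *
print(rel(560,-60,200,93.4))"
```

```text
[-543.4 -476.7    2.    65.2]
```

```bash
python3 -m crank '[[0,0,-40,0,50],[-27,-24,-60,6.5,50],[-54,-48,-60,13,50],[-81,-72,-60,19.5,50],[-108,-96,-60,26,50],[-135,-120,-60,32.5,50],[-162,-144,-60,39,50],[-190,-168,-60,45.5,50],[-217,-192,-60,52,50],[-244,-216,-60,58.5,50]]'; python3 -c "
from h import *
print(rel(560,-60,200,93.4))"
```

```text
t: 0.93
eef_pos: [376.5, 290.4, 262.1]
tcp_rot: [-3.141, 0.0, 1.742]
ft_force: [0.9, 0.4, 0.6]
opening: 0.529
grip_force: 0.0
[-376.5  121.    62.1    6.4]
```

```bash
python3 -m crank '[[-38,12,6,6.4,40],[-76,24,12,6.4,40],[-114,36,18,6.4,40],[-152,48,25,6.4,40],[-190,60,31,6.4,40],[-228,72,37,6.4,40],[-266,85,43,6.4,40],[-304,97,50,6.4,40],[-342,109,56,6.4,40],[-376,121,62,6.4,40]]';python3 -m crank '[[0,0,0,0,40],[0,0,0,0,40]]'; python3 - <<'E'
from h import *
st();print(rel(560,-60,130,93.4))
E
```

```text
t: 1.77
eef_pos: [562.0, -59.1, 199.5]
tcp_rot: [-3.141, -0.0, 1.635]
ft_force: [0.9, 0.2, 1.2]
opening: 0.42
grip_force: 0.0
t: 1.93
eef_pos: [561.6, -58.2, 199.0]
tcp_rot: [-3.14, -0.001, 1.633]
ft_force: [0.2, 0.8, -0.2]
opening: 0.42
grip_force: 0.0
1.93 [561.6 -58.2 199. ] [-179.9   -0.    93.6] F [ 0.2  0.8 -0.2] open 40.0 g 0.0 [-0.22  0.41  1.71  0.    1.02 -0.28]
[-1.7 -1.6 69.   0.2]
```

```bash
python3 -m crank '[[-1,-1,35,0,30],[-1,-1,70,0,30],[-1,-1,104,0,30],[-1,-1,104,0,30],[-1,-1,104,0,30]]'; python3 - <<'E'
from h import *
st()
a=snap('top','pics/t1.png');b=snap('side','pics/s1.png')
f=lambda im,u,v:cv2.resize(im[v:v+110,u:u+130],None,fx=3.05,fy=4,interpolation=cv2.INTER_CUBIC)
A=cv2.resize(a['img'][180:300,300:400],None,fx=4,fy=4,interpolation=cv2.INTER_CUBIC);B=cv2.resize(b['img'][220:340,280:380],None,fx=4,fy=4,interpolation=cv2.INTER_CUBIC)
cv2.imwrite('pics/v1.png',np.hstack([A,B]))
E
```

```text
t: 2.35
eef_pos: [559.8, -56.8, 95.9]
tcp_rot: [-3.139, -0.001, 1.637]
ft_force: [0.1, 0.2, 1.5]
opening: 0.314
grip_force: 0.0
2.35 [559.8 -56.8  95.9] [-1.798e+02 -1.000e-01  9.380e+01] F [0.1 0.2 1.5] open 29.9 g 0.0 [-0.22  0.54  1.82  0.    0.79 -0.28]
```

View pics/v1.png

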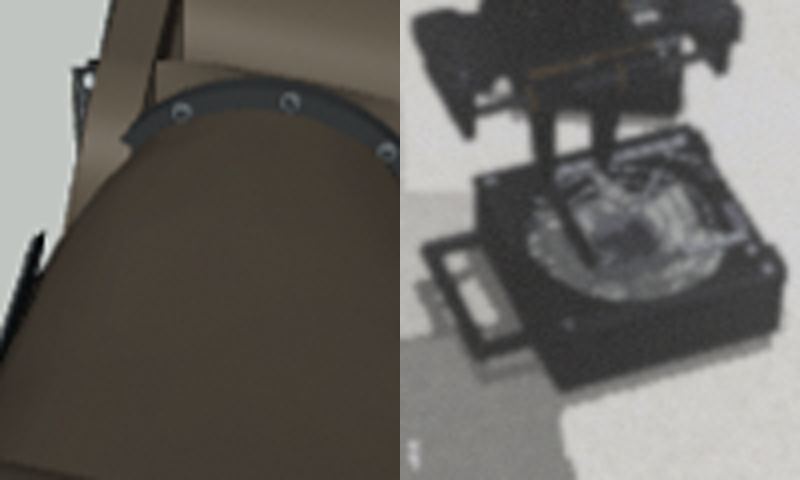

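Side view: the fingers straddle the crossbar (seen from (550,165) to (592,262)). I'll go down and close lightly.

```bash
python3 -m crank '[[0,0,10,0,30],[0,0,20,0,30],[0,0,20.5,0,30],[0,0,20.5,0,9],[0,0,20.5,0,9],[0,0,20.5,0,9],[0,0,20.5,0,9],[0,0,20.5,0,9],[0,0,20.5,0,9]]'; python3 - <<'E'
from h import *
st()
E
```

```text
t: 3.2
eef_pos: [560.6, -57.8, 75.8]
tcp_rot: [3.141, -0.0, 1.636]
ft_force: [0.6, 0.3, -0.1]
opening: 0.095
grip_force: 0.0
3.2 [560.6 -57.8  75.8] [180.   -0.   93.7] F [ 0.6  0.3 -0.1] open 9.0 g 0.0 [-0.22  0.56  1.84  0.    0.74 -0.29]
```

```bash
python3 - <<'E'
from h import *
b=snap('side','pics/s2.png')
B=cv2.resize(b['img'][230:330,290:390],None,fx=6,fy=6,interpolation=cv2.INTER_CUBIC)
cv2.imwrite('pics/v2.png',B)
for p in [(560,-58,57),(575,-58,57),(545,-58,57),(560,-58,64),(650,-52,64)]: print(p,(proj(b,p)-[290,230])*6)
E
```

```text
(560, -58, 57) [195.87145671 285.28769835]
(575, -58, 57) [230.31260833 277.77562197]
(545, -58, 57) [161.25540721 292.83176353]
(560, -58, 64) [196.37288319 273.14675897]
(650, -52, 64) [395.7696045  219.10672114]
```

View pics/v2.png

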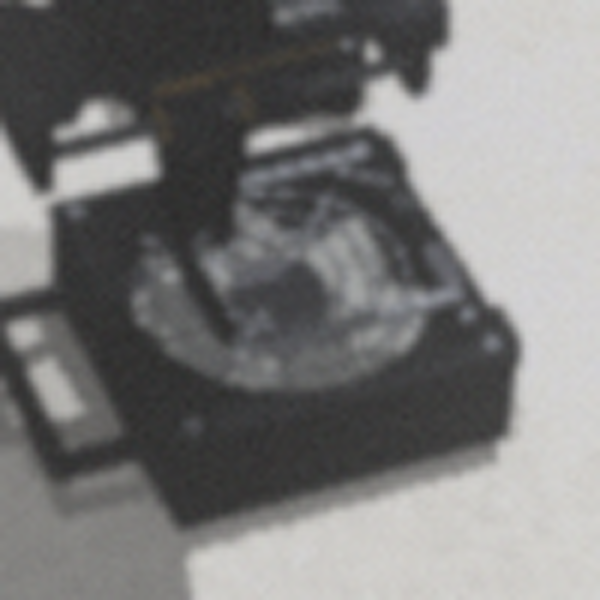

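The bar runs out of the closed fingers (195,250)→(235,335), so it looks held. I'll close more to check.

```bash
python3 -m crank '[[0,0,0,0,7],[0,0,0,0,7],[0,0,0,0,7]]'; python3 -m crank '[[0,0,0,0,5],[0,0,0,0,5],[0,0,0,0,5]]'
```

```text
t: 3.5
eef_pos: [560.6, -57.8, 75.6]
tcp_rot: [3.142, -0.0, 1.636]
ft_force: [-0.8, 0.3, -0.0]
opening: 0.072
grip_force: 0.0
t: 3.75
eef_pos: [560.6, -57.8, 75.6]
tcp_rot: [3.142, -0.0, 1.636]
ft_force: [0.4, -0.3, 0.0]
opening: 0.053
grip_force: 0.0
```

```bash
python3 - <<'E'
from h import *
print(env.tips_ahead,[a for a in dir(env) if a[0]!='_'])
b=np.load('pics/s1.png.npz')
for p in [(560+dx,-57+dy,77) for dx in(-15,15) for dy in(-10,10)]: print(p,(proj(b,p)-[280,220])*4+[400,0])
b=np.load('pics/s2.png.npz')
for p in [(560+dx,-57+dy,57) for dx in(-15,15) for dy in(-10,10)]: print(p,(proj(b,p)-[290,230])*6)
for y in(-26,-58,-94):print(y,(proj(b,(562,y,64))-[290,230])*6)
B=cv2.imread('pics/s1.png')
B=B[230:290,300:360];cv2.imwrite('pics/v3.png',np.hstack([cv2.resize(B,None,fx=6.5,fy=8,interpolation=cv2.INTER_CUBIC),cv2.resize(np.clip(B.astype(int)*2,0,255).astype('uint8'),None,fx=6.5,fy=8,interpolation=cv2.INTER_CUBIC)]))
E
```

```text
19.0 ['IKError', 'job_done', 'read_camera', 'state', 'tips_ahead']
(545, -67, 77) [552.92274073 221.84343968]
(545, -47, 77) [542.5921942  199.95578209]
(575, -67, 77) [599.56060217 211.73445439]
(575, -47, 77) [588.84521011 190.05334778]
(545, -67, 57) [168.19419708 307.68884956]
(545, -47, 57) [152.85353446 274.84052344]
(575, -67, 57) [237.50625056 292.49349426]
(575, -47, 57) [221.6008339  259.95196304]
-26 [176.18658493 220.59397033]
-58 [200.99002897 272.14402398]
-94 [229.79089927 331.9983113 ]
```

View pics/v3.png

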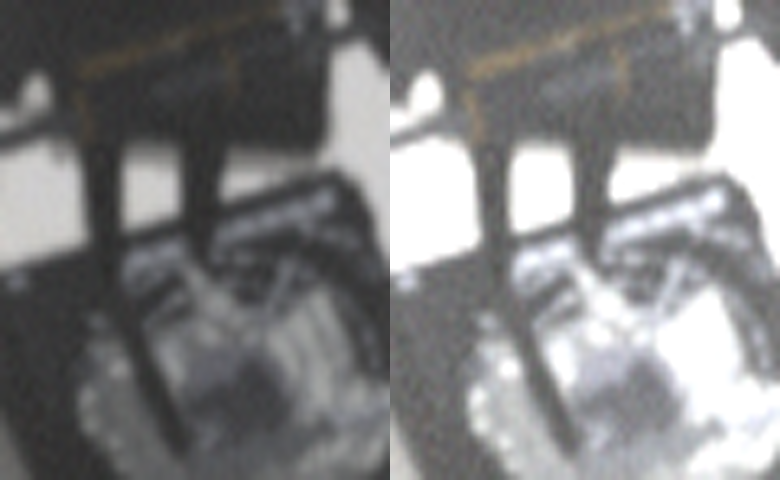

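```bash
python3 - <<'E'
from h import *
b=np.load('pics/side0.png.npz')
c=np.array([227.5,581.9]);a=np.radians(68.6);d=np.array([np.cos(a),np.sin(a)])
for s in(-53,53):
  for z in (183,202,221):print(s,z,proj(b,[*(c+s*d),z]))
im=cv2.imread('pics/side0.png')[10:140,100:200]
cv2.imwrite('pics/v4.png',cv2.resize(np.clip(im.astype(int)*2,0,255).astype('uint8'),None,fx=4.5,fy=4.5,interpolation=cv2.INTER_CUBIC))
E
```

```text
-53 183 [145.9773058  136.02901215]
-53 202 [145.01390948 130.46660895]
-53 221 [144.04519748 124.83695568]
53 183 [155.41976702 118.12711852]
53 202 [154.57521255 112.71822938]
53 221 [153.72689714 107.24896957]
```

View pics/v4.png

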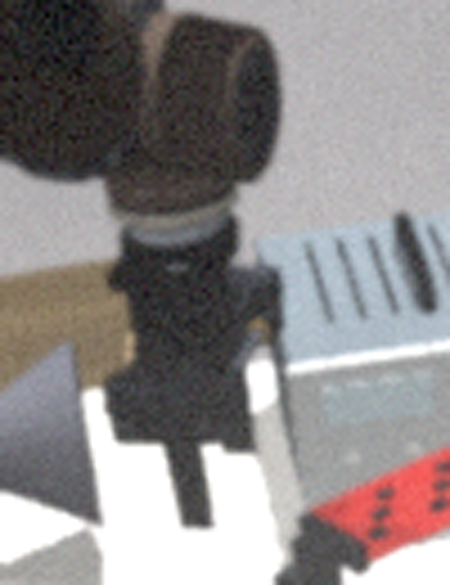

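Measured both at the start and here, the fingertips appear about 29 mm higher than the nominal TCP+19, which fits the empty closing. I'll open and lower in small steps, watching the force.

```bash
python3 -m crank '[[0,0,0,0,32],[0,0,0,0,32],[0,0,0,0,32],[0,0,2,0,32],[0,0,4,0,32],[0,0,6,0,32],[0,0,6,0,32]]';python3 -m crank '[[0,0,2,0,32],[0,0,4,0,32],[0,0,4,0,32]]'
```

```text
t: 4.33
eef_pos: [560.3, -57.8, 69.1]
tcp_rot: [-3.141, -0.0, 1.636]
ft_force: [0.4, -0.3, -0.2]
opening: 0.338
grip_force: 0.0
t: 4.58
eef_pos: [560.4, -57.8, 65.2]
tcp_rot: [-3.141, -0.0, 1.636]
ft_force: [0.6, 0.0, 0.1]
opening: 0.336
grip_force: 0.0
```

```bash
python3 -m crank '[[0,0,3,0,32],[0,0,6,0,32],[0,0,6,0,32]]';python3 -m crank '[[0,0,2,0,32],[0,0,4,0,32],[0,0,4,0,32]]';python3 -m crank '[[0,0,2,0,32],[0,0,4,0,32],[0,0,4,0,32]]'
```

```text
t: 4.83
eef_pos: [560.3, -57.7, 59.0]
tcp_rot: [-3.141, -0.0, 1.636]
ft_force: [-0.4, -1.1, 0.8]
opening: 0.336
grip_force: 0.0
t: 5.08
eef_pos: [560.4, -57.8, 55.2]
tcp_rot: [-3.141, -0.0, 1.636]
ft_force: [-0.2, 0.8, 0.2]
opening: 0.338
grip_force: 0.0
t: 5.33
eef_pos: [560.4, -57.8, 51.2]
tcp_rot: [-3.141, -0.0, 1.636]
ft_force: [-0.6, 0.4, -0.3]
opening: 0.336
grip_force: 0.0
```

```bash
python3 -m crank '[[0,0,0,0,9],[0,0,0,0,9],[0,0,0,0,9],[0,0,0,0,9],[0,0,0,0,9],[0,0,0,0,9]]'
```

```text
t: 5.83
eef_pos: [561.1, -57.8, 51.8]
tcp_rot: [3.14, 0.0, 1.636]
ft_force: [1.8, 1.9, -0.2]
opening: 0.101
grip_force: 12.1
```

Gripped, at the very tips. I'll go 4 mm deeper and regrip.

```bash
python3 -m crank '[[0,0,0,0,24],[0,0,0,0,24],[0,0,2,0,24],[0,0,4,0,24],[0,0,4,0,24]]';python3 -m crank '[[0,0,0,0,9],[0,0,0,0,9],[0,0,0,0,9],[0,0,0,0,9],[0,0,0,0,9]]'; python3 - <<'E'
from h import *
st()
# arc offsets (toward hinge = along tool y sign?), tool z
for th in np.arange(.1,1.75,.1): print(round(th,1),round(95*(1-np.cos(th)),1),round(-95*np.sin(th),1))
E
```

```text
t: 6.25
eef_pos: [560.2, -57.8, 47.1]
tcp_rot: [-3.141, -0.0, 1.636]
ft_force: [-0.4, 0.0, 0.3]
opening: 0.244
grip_force: 0.0
t: 6.67
eef_pos: [561.1, -57.8, 47.7]
tcp_rot: [3.14, 0.0, 1.636]
ft_force: [3.0, 0.7, -1.0]
opening: 0.098
grip_force: 20.8
6.67 [561.1 -57.8  47.7] [179.9   0.   93.7] F [ 3.   0.7 -1. ] open 9.4 g 20.8 [-0.22  0.61  1.85  0.    0.68 -0.29]
0.1 0.5 -9.5
0.2 1.9 -18.9
0.3 4.2 -28.1
0.4 7.5 -37.0
0.5 11.6 -45.5
0.6 16.6 -53.6
0.7 22.3 -61.2
0.8 28.8 -68.1
0.9 35.9 -74.4
1.0 43.7 -79.9
1.1 51.9 -84.7
1.2 60.6 -88.5
1.3 69.6 -91.5
1.4 78.9 -93.6
1.5 88.3 -94.8
1.6 97.8 -95.0
1.7 107.2 -94.2
```

```bash
python3 -m crank '[[0,0.5,-5,0,9],[0,1,-9.5,0,9],[0,1.5,-14,0,9],[0,2,-19,0,9],[0,3.5,-23.5,0,9],[0,4.5,-28,0,9],[0,6,-32.5,0,9],[0,7.5,-37,0,9],[0,7.5,-37,0,9]]'
```

```text
t: 7.42
eef_pos: [568.0, -57.3, 85.4]
tcp_rot: [-3.141, -0.0, 1.636]
ft_force: [-3.0, -1.5, -0.2]
opening: 0.094
grip_force: 23.6
```

```bash
python3 -m crank '[[0,2,-4.5,0,9],[0,4,-8.5,0,9],[0,6.5,-12.5,0,9],[0,9,-16.5,0,9],[0,12,-20.5,0,9],[0,15,-24,0,9],[0,18,-27.5,0,9],[0,21.5,-31,0,9],[0,21.5,-31,0,9]]';python3 - <<'E'
from h import *
st()
b=snap('side','pics/s5.png')
cv2.imwrite('pics/v5.png',cv2.resize(b['img'][190:330,280:420],None,fx=4,fy=4,interpolation=cv2.INTER_CUBIC))
E
```

```text
t: 8.17
eef_pos: [589.6, -55.7, 116.7]
tcp_rot: [-3.141, -0.0, 1.636]
ft_force: [-6.8, -1.5, 4.6]
opening: 0.098
grip_force: 19.7
8.17 [589.6 -55.7 116.7] [-180.    -0.    93.7] F [-6.8 -1.5  4.6] open 9.3 g 19.7 [-0.21  0.54  1.73  0.    0.87 -0.27]
```

View pics/v5.png

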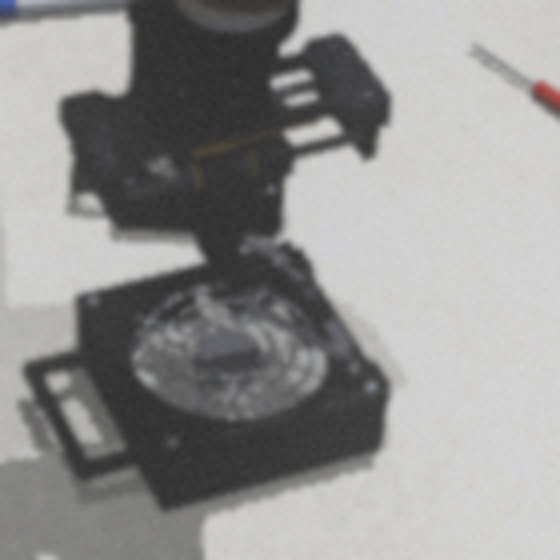

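Bail is raised and held, and the fan hasn't moved (corner still at about (321,315)). I'll continue the arc, backing off about 1 mm radially.

```bash
python3 -m crank '[[0,2,-4,0,9],[0,6,-7.5,0,9],[0,10,-10,0,9],[0,14,-13,0,9],[0,18,-15,0,9],[0,22,-17.5,0,9],[0,26.5,-19.5,0,9],[0,31,-21.5,0,9],[0,31,-21.5,0,9]]'
```

```text
t: 8.97
eef_pos: [621.9, -53.9, 139.4]
tcp_rot: [3.139, 0.001, 1.636]
ft_force: [-5.5, -0.0, 13.8]
opening: 0.095
grip_force: 15.2
```

```bash
python3 -m crank '[[0,4.5,-1.5,0,9],[0,9,-2.5,0,9],[0,13.5,-3.5,0,9],[0,18,-4.5,0,9],[0,22.5,-5.5,0,9],[0,27,-6,0,9],[0,32,-6.5,0,9],[0,37,-6.5,0,9],[0,37,-6.5,0,9]]'
```

```text
t: 9.72
eef_pos: [659.3, -51.5, 144.8]
tcp_rot: [3.138, 0.001, 1.636]
ft_force: [0.1, -1.1, 7.4]
opening: 0.096
grip_force: 23.6
```

```bash
python3 -m crank '[[0,0,-1,0,20],[0,3,-2,0,40],[0,3,-2,0,60],[0,3,-2,0,60],[0,3,-20,0,60],[0,3,-45,0,60],[0,3,-60,0,60],[0,3,-60,0,60]]';python3 - <<'E'
from h import *
st()
b=snap('side','pics/s6.png')
cv2.imwrite('pics/v6.png',cv2.resize(b['img'][180:330,280:430],None,fx=4,fy=4,interpolation=cv2.INTER_CUBIC))
E
```

```text
t: 10.38
eef_pos: [661.5, -51.4, 206.9]
tcp_rot: [3.137, 0.001, 1.636]
ft_force: [0.1, -0.1, 0.1]
opening: 0.595
grip_force: 0.0
10.38 [661.5 -51.4 206.9] [1.797e+02 1.000e-01 9.370e+01] F [ 0.1 -0.1  0.1] open 56.6 g 0.0 [-0.18  0.54  1.45  0.    1.14 -0.24]
```

View pics/v6.png

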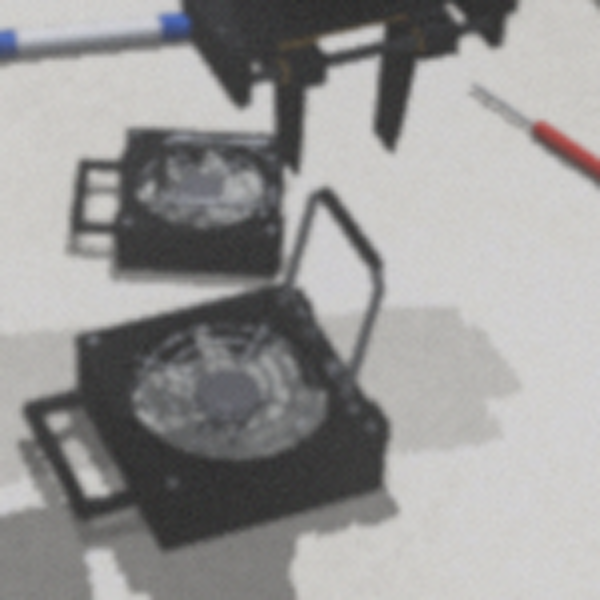

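Kickstand stands fully out (foot about (350,225) in crop) and the fan hasn't tipped. The handle corners are at (35,408) and (88,512). I'll compute the handle and true tip height.

```bash
python3 - <<'E'
from h import *
b=np.load('pics/s6.png.npz');s0=np.load('pics/side0.png.npz')
f=lambda x,y,z:atz(b,280+(x+.5)/4-.5,180+(y+.5)/4-.5,z)
g=lambda x,y,z:atz(s0,275+(x+.5)/6-.5,240+(y+.5)/6-.5,z)
for x,y in((35,408),(88,512)):print('h',f(x,y,26))
for x,y in((75,250),(150,408)):print('h0',g(x,y,26))
print('screws',f(92,341,52),g(165,150,52),f(172,482,52),g(285,363,52))
for z in(188,205,215,225):print(z,(proj(b,(661.5+30,-61,z))-[280,180])*4,(proj(b,(661.5-34,-61,z))-[280,180])*4)
# image registration of the fan's handle/front region between the two side images
A=cv2.imread('pics/side0.png',0)[275:322,285:372];B=cv2.imread('pics/s6.png',0)[260:335,270:390]
r=cv2.matchTemplate(B,A,cv2.TM_CCOEFF_NORMED);print(cv2.minMaxLoc(r))
print(rel(484,-64,150,93.5))
E
```

```text
h [483.61693581 -17.15045237  26.        ]
h [ 489.19853501 -111.50187744   26.        ]
h0 [480.8785873 -14.9191665  26.       ]
h0 [ 484.52873519 -109.92463499   26.        ]
screws [527.92453838   4.79807878  52.        ] [526.93205453   6.22342525  52.        ] [ 537.08377344 -125.78265646   52.        ] [ 535.89160622 -125.2722778    52.        ]
188 [388.25674702 190.72054482] [287.72985265 210.86321807]
205 [390.82387871 168.5840246 ] [289.52777234 188.60049717]
215 [392.34897839 155.39957763] [290.59657495 175.33740477]
225 [393.88527224 142.09293992] [291.67374033 161.94875462]
(-0.08717995136976242, 0.9033094048500061, (20, 0), (16, 15))
[  -1.1 -177.4   54.5    0.2]
```

```bash
python3 -m crank '[[0,-38,-5,0,34],[0,-76,-5,0,34],[-1,-114,0,0,34],[-1,-150,10,0,34],[-1,-177,40,0,34],[-1,-177,75,0,34],[-1,-177,110,0,34],[-1,-177,145,0,34],[-1,-177,165,0,34],[-1,-177,165,0,34]]'; python3 - <<'E'
from h import *
st();print(rel(484.5,-64,20,93.5))
E
```

```text
t: 11.27
eef_pos: [481.2, -63.2, 34.5]
tcp_rot: [-3.134, -0.003, 1.636]
ft_force: [-0.6, 0.4, 0.1]
opening: 0.355
grip_force: 0.0
11.27 [481.2 -63.2  34.5] [-1.796e+02 -1.000e-01  9.370e+01] F [-0.6  0.4  0.1] open 33.8 g 0.0 [-0.27  0.56  2.05  0.    0.54 -0.33]
[-1.   3.4 14.5  0.2]
```

```bash
python3 -m crank '[[0,0,0,0,34],[0,0,0,0,34]]'; python3 - <<'E'
from h import *
st();print(rel(484.5,-64,20,93.5))
b=snap('side','pics/s7.png')
E
```

```text
t: 11.43
eef_pos: [484.0, -63.9, 39.3]
tcp_rot: [3.141, 0.0, 1.636]
ft_force: [-0.0, 0.3, 0.1]
opening: 0.357
grip_force: 0.0
11.43 [484.  -63.9  39.3] [180.    0.   93.7] F [-0.   0.3  0.1] open 33.9 g 0.0 [-0.27  0.55  2.04  0.    0.55 -0.33]
[-0.2  0.5 19.3  0.2]
```

Descend in small steps towards tip contact, watching force.

```bash
python3 -m crank '[[0,0.5,6,0,34],[0,0.5,12,0,34],[0,0.5,18,0,34],[0,0.5,18,0,34]]';python3 -m crank '[[0,0,4,0,34],[0,0,8,0,34],[0,0,8,0,34]]';python3 -m crank '[[0,0,3,0,34],[0,0,6,0,34],[0,0,6,0,34]]'
```

```text
t: 11.82
eef_pos: [484.0, -63.7, 19.8]
tcp_rot: [-3.141, -0.0, 1.636]
ft_force: [0.0, -0.5, 0.7]
opening: 0.359
grip_force: 0.0
t: 12.07
eef_pos: [484.1, -63.8, 11.9]
tcp_rot: [-3.141, -0.0, 1.636]
ft_force: [0.1, 0.5, -0.0]
opening: 0.356
grip_force: 0.0
t: 12.32
eef_pos: [484.1, -63.8, 6.1]
tcp_rot: [-3.141, -0.0, 1.636]
ft_force: [0.2, -0.2, -0.8]
opening: 0.363
grip_force: 0.0
```

```bash
python3 -m crank '[[0,0,3,0,34],[0,0,6,0,34],[0,0,6,0,34]]';python3 -m crank '[[0,0,2,0,34],[0,0,4,0,34],[0,0,4,0,34]]';python3 -m crank '[[0,0,0,0,0],[0,0,0,0,0],[0,0,0,0,0],[0,0,0,0,0],[0,0,0,0,0],[0,0,0,0,0],[0,0,0,0,0]]'
```

```text
t: 12.57
eef_pos: [484.1, -63.8, 0.1]
tcp_rot: [-3.141, -0.0, 1.636]
ft_force: [0.5, 0.4, 0.3]
opening: 0.355
grip_force: 0.0
t: 12.82
eef_pos: [484.2, -63.8, -3.7]
tcp_rot: [-3.141, -0.0, 1.636]
ft_force: [-0.4, 0.0, -0.0]
opening: 0.36
grip_force: 0.0
t: 13.4
eef_pos: [484.8, -63.9, -3.3]
tcp_rot: [3.14, 0.0, 1.636]
ft_force: [4.7, -0.6, -1.4]
opening: 0.117
grip_force: 30.0
```

```bash
python3 - <<'E'
import numpy as np
for d in range(0,91,3):
    p=np.radians(d);print(d,round(194*(1-np.cos(p))+26*np.sin(p),1),round(-(194*np.sin(p)-26*(1-np.cos(p))),1))
E
```

```text
0 0.0 -0.0
3 1.6 -10.1
6 3.8 -20.1
9 6.5 -30.0
12 9.6 -39.8
15 13.3 -49.3
18 17.5 -58.7
21 22.2 -67.8
24 27.3 -76.7
27 32.9 -85.2
30 39.0 -93.5
33 45.5 -101.5
36 52.3 -109.1
39 59.6 -116.3
42 67.2 -123.1
45 75.2 -129.6
48 83.5 -135.6
51 92.1 -141.1
54 101.0 -146.2
57 110.1 -150.9
60 119.5 -155.0
63 129.1 -158.7
66 138.8 -161.8
69 148.7 -164.4
72 158.8 -166.5
75 168.9 -168.1
78 179.1 -169.2
81 189.3 -169.7
84 199.6 -169.7
87 209.8 -169.1
90 220.0 -168.0
```

```bash
python3 -m crank '[[0,1.5,-10,0,0],[0,4,-20,0,0],[0,6.5,-30,0,0],[0,9.5,-40,0,0],[0,13.5,-49.5,0,0],[0,17.5,-58.5,0,0],[0,17.5,-58.5,0,0]]'; python3 - <<'E'
from h import *
st(); snap('side','pics/s8.png')
E
```

```text
t: 13.98
eef_pos: [501.5, -62.6, 56.0]
tcp_rot: [-3.141, -0.0, 1.636]
ft_force: [-2.1, 0.2, -2.6]
opening: 0.12
grip_force: 30.0
13.98 [501.5 -62.6  56. ] [-180.    -0.    93.7] F [-2.1  0.2 -2.6] open 11.4 g 30.0 [-0.25  0.54  1.99 -0.    0.61 -0.32]
```

```bash
python3 -m crank '[[0,4.5,-9,0,0],[0,10,-18,0,0],[0,15.5,-26.5,0,0],[0,21.5,-35,0,0],[0,28,-43,0,0],[0,35,-50.5,0,0],[0,42,-58,0,0],[0,49.5,-64.5,0,0],[0,57.5,-71,0,0],[0,57.5,-71,0,0]]'
```

```text
t: 14.87
eef_pos: [559.1, -58.9, 126.4]
tcp_rot: [-3.141, -0.0, 1.636]
ft_force: [-6.7, -0.5, 4.5]
opening: 0.12
grip_force: 30.0
```

```bash
python3 -m crank '[[0,-1.5,-1.5,0,0],[0,6.5,-7.5,0,0],[0,15,-13,0,0],[0,24,-18.5,0,0],[0,33,-23,0,0],[0,42.5,-27,0,0],[0,52,-31,0,0],[0,62,-34,0,0],[0,62,-34,0,0]]'
```

```text
t: 15.62
eef_pos: [622.2, -55.0, 160.8]
tcp_rot: [3.14, 0.0, 1.636]
ft_force: [-5.1, -1.2, 11.6]
opening: 0.117
grip_force: 30.0
```

```bash
python3 -m crank '[[0,-0.5,-2,0,0],[0,4,-4,0,0],[0,9,-5,0,0],[0,19,-7,0,0],[0,29,-8.5,0,0],[0,39.5,-9.5,0,0],[0,39.5,-9.5,0,0]]';python3 - <<'E'
from h import *
st();print(env.state()['moment']); snap('side','pics/s9.png')
E
```

```text
t: 16.2
eef_pos: [662.2, -52.3, 169.9]
tcp_rot: [3.14, 0.0, 1.636]
ft_force: [-1.1, -0.7, 4.4]
opening: 0.12
grip_force: 30.0
16.2 [662.2 -52.3 169.9] [179.9   0.   93.7] F [-1.1 -0.7  4.4] open 11.4 g 30.0 [-0.18  0.58  1.49  0.    1.07 -0.24]
[-0.13998922  0.15553623  0.00685648]
```

```bash
python3 -m crank '[[0,10,-0.5,0,0],[0,20.5,-0.5,0,0],[0,30.5,0,0,0],[0,41,1,0,0],[0,41,1,0,0],[0,41,1,0,0]]';python3 - <<'E'
from h import *
st();print(env.state()['moment']); b=snap('side','pics/s10.png')
# predicted standing: rows of dark mask around fan
g=b['img'].max(2)[190:330:3,300:420:2]
for r in g: print(''.join('#' if v<70 else '+' if v<120 else '.' for v in r))
print(proj(b,(703,-50,0)),proj(b,(677-0,-50,0)),proj(b,(809,-45,5)))
E
```

```text
t: 16.75
eef_pos: [701.3, -50.0, 168.4]
tcp_rot: [3.141, 0.0, 1.636]
ft_force: [2.0, -2.4, -0.6]
opening: 0.113
grip_force: 30.0
16.75 [701.3 -50.  168.4] [180.    0.   93.7] F [ 2.  -2.4 -0.6] open 10.8 g 30.0 [-0.16  0.63  1.38 -0.    1.12 -0.23]
[-0.45977143 -0.40374581 -0.0447728 ]
.....++++++++........+#+####################################
.....................+###########################++....#####
......................+#####################+####......+####
......................+###############+++##########+++...+#+
.......................#########..+##########+####+.........
........................+####+.....+############++..........
.........................+####+++++#########+...............
..........................+##+....+#########................
......+++#++....++++...++..+#.....+#########.............+..
......++##++++++++++#+++#+.......+#########+...............+
.++++++++++.++++..++++#+++..+##############.................
+....++++++..++........##+..###############.................
+....+++..+++..........+++..##############+.................
+....+++............
[... 1437 characters left out ...]
......
......................................++....................
............................................................
............................................................
............................................................
............................................................
............................................................
............................................................
............................................................
............................................................
............................................................
[372.97604682 279.67239028] [363.71825578 281.76361172] [409.21577372 268.71762647]
```

```bash
cat > fit.py <<'E'
from h import *
from scipy.optimize import differential_evolution
def fit(f,cx,cy,hz):
    c=np.load(f+'.npz');im=cv2.imread(f).max(2);dark=(im<75).astype(np.float32)
    a=np.radians(3.6);F=np.array([np.cos(a),np.sin(a),0]);L=np.array([-np.sin(a),np.cos(a),0]);Z=np.array([0,0,1.])
    C=np.array([(x,y,z) for x in(-26,26) for y in(-75,75) for z in(4,150)])
    def hull(p):
        t=p[3];X=F*np.cos(t)-Z*np.sin(t);U=Z*np.cos(t)+F*np.sin(t)  # t>0: leans backwards (away from robot)
        H=np.array([p[0],p[1],p[2]]);w=[H+X*q[0]+L*q[1]+U*(q[2]-194) for q in C]
        return cv2.convexHull(np.array([proj(c,x) for x in w],np.float32)),H+U*-194-26*X,H+U*-194+26*X
    def cost(p):
        h=hull(p)[0];m=np.zeros(im.shape,np.uint8);cv2.fillConvexPoly(m,np.round(h*16).astype(np.int32),1,cv2.LINE_8,4)
        o=cv2.dilate(m,np.ones((13,13)))-m;o[:int(h[:,0,1].min())+25]=0
        return -(dark[m>0].mean()-dark[o>0].mean())
    r=differential_evolution(cost,[(cx-8,cx+8),(cy-6,cy+6),(hz-8,hz+8),(-.3,.3)],seed=1,maxiter=60,popsize=12)
    print(np.round(r.x,2),'tilt deg',round(np.degrees(r.x[3]),1),r.fun,'front/back edge',*[np.round(v,1) for v in hull(r.x)[1:]])
E
python3 -c "
from fit import *
fit('pics/s10.png',701,-50,197)"
```

```text
[ 6.9667e+02 -5.0950e+01  1.9119e+02 -4.0000e-02] tilt deg -2.0 -0.9014105200767517 front/back edge [677.5 -52.2  -3.6] [729.4 -48.9  -1.8]
```

```bash
for i in 1 ; do python3 -m crank '[[0,1,0,0,0],[0,2,0,0,0],[0,2,0,0,0],[0,2,0,0,0]]'; done; python3 -m crank '[[0,1,0.5,0,0],[0,2,1,0,0],[0,2,1,0,0],[0,2,1,0,0]]';python3 -c "
from h import *
print(env.state()['moment'])"
```

```text
t: 17.13
eef_pos: [702.9, -49.6, 168.6]
tcp_rot: [-3.141, -0.0, 1.636]
ft_force: [-0.6, -2.5, -0.8]
opening: 0.118
grip_force: 30.0
t: 17.47
eef_pos: [705.7, -49.6, 168.7]
tcp_rot: [3.14, 0.001, 1.636]
ft_force: [-2.1, -3.9, 6.6]
opening: 0.115
grip_force: 30.0
[-0.72808289  0.45064709 -0.01187255]
```

```bash
python3 -m crank '[[0,0,0,0,0],[0,0,0,0,0]]'; python3 -c "
from fit import *
snap('side','pics/s11.png');fit('pics/s11.png',700,-50,193);st()
c=np.load('pics/s11.png.npz')"
```

```text
t: 17.63
eef_pos: [705.7, -49.6, 168.7]
tcp_rot: [3.14, 0.001, 1.636]
ft_force: [-1.9, -3.2, 6.2]
opening: 0.119
grip_force: 30.0
[ 7.0120e+02 -4.5220e+01  1.8903e+02 -3.0000e-02] tilt deg -1.6 -0.9052953720092773 front/back edge [680.5 -46.5  -5.6] [732.4 -43.3  -4.2]
17.68 [705.7 -49.6 168.7] [179.9   0.   93.7] F [-2.7 -4.6  5.9] open 11.4 g 30.0 [-0.16  0.64  1.37 -0.    1.13 -0.23]
```

```bash
python3 -m crank '[[0,0,-0.7,0,0],[0,1,-0.7,0,0],[0,1,-0.7,0,0],[0,1,-0.7,0,0]]';python3 -m crank '[[0,1,0,0,0],[0,2,0,0,0],[0,2,0,0,0],[0,2,0,0,0]]';python3 -m crank '[[0,1,0,0,0],[0,2,0,0,0],[0,2,0,0,0],[0,2,0,0,0]]';python3 -c "
from h import *
print(env.state()['moment'])"
```

```text
t: 18.02
eef_pos: [706.5, -49.5, 168.8]
tcp_rot: [3.141, 0.0, 1.636]
ft_force: [-2.2, -3.5, 4.9]
opening: 0.116
grip_force: 30.0
t: 18.35
eef_pos: [708.6, -49.4, 169.0]
tcp_rot: [3.141, 0.0, 1.636]
ft_force: [-3.2, -4.1, 6.9]
opening: 0.116
grip_force: 30.0
t: 18.68
eef_pos: [710.5, -49.2, 169.2]
tcp_rot: [3.141, 0.0, 1.636]
ft_force: [-3.3, -3.7, 7.7]
opening: 0.114
grip_force: 30.0
[-7.49286796e-01  7.70889425e-01  4.08971119e-04]
```

```bash
python3 -c "
from fit import *
snap('side','pics/s12.png');fit('pics/s12.png',703,-47,191);fit('pics/s11.png',703,-47,191);fit('pics/s10.png',699,-48,191)
import cv2
B=cv2.imread('pics/s12.png',0)
for n in('s10','s11'):
  A=cv2.imread(f'pics/{n}.png',0)
  for nm,(y0,y1,x0,x1) in dict(low=(270,308,345,400),high=(225,255,345,400)).items():
    r=cv2.phaseCorrelate(np.float32(A[y0:y1,x0:x1]),np.float32(B[y0:y1,x0:x1]));print(n,nm,np.round(r[0],2),round(r[1],2))
c=np.load('pics/s12.png.npz');print('px per 10mm x low/high',proj(c,(690,-120,10))-proj(c,(680,-120,10)),proj(c,(690,-120,140))-proj(c,(680,-120,140)))
"
```

```text
[ 7.0953e+02 -4.3210e+01  1.8532e+02  1.0000e-02] tilt deg 0.6 -0.9138817191123962 front/back edge [681.5 -45.   -8.4] [733.4 -41.7  -9. ]
[ 7.0407e+02 -4.8610e+01  1.8745e+02 -1.0000e-02] tilt deg -0.6 -0.9079182744026184 front/back edge [680.1 -50.1  -6.8] [732.  -46.8  -6.3]
[ 7.0069e+02 -4.2910e+01  1.8309e+02 -4.0000e-02] tilt deg -2.1 -0.9099748134613037 front/back edge [682.  -44.1 -11.7] [733.9 -40.8  -9.8]
s10 low [0.96 0.01] 0.74
s10 high [ 0.41 -0.14] 0.66
s11 low [0.76 0.  ] 0.87
s11 high [ 0.6  -0.16] 0.89
px per 10mm x low/high [ 3.67444697 -0.86510884] [ 3.89256792 -0.8453849 ]
```

Tilt is within about 1° but ambiguous. I'll lighten the grip without letting go, so the bar can turn and the fan settles flat on its feet.

```bash
python3 -m crank '[[0,0,0,0,11],[0,0,0,0,11],[0,0,0,0,11.4],[0,0,0,0,11.4]]';python3 -m crank '[[0,0,0,0,11.7],[0,0,0,0,11.7],[0,0,0,0,11.7]]';python3 -c "
from h import *
print(env.state()['moment'])"
```

```text
t: 19.07
eef_pos: [710.6, -49.2, 169.1]
tcp_rot: [3.141, 0.0, 1.636]
ft_force: [-2.6, -3.9, 6.7]
opening: 0.122
grip_force: 13.5
t: 19.32
eef_pos: [710.7, -49.2, 169.0]
tcp_rot: [3.14, 0.0, 1.636]
ft_force: [-2.7, -4.0, 6.3]
opening: 0.124
grip_force: 5.3
[-0.74406966  0.44644597 -0.00575686]
```

```bash
python3 -m crank '[[-0.5,-1,0,0,11.7],[-0.5,-2,-0.3,0,11.7],[-0.5,-2,-0.3,0,11.7],[-0.5,-2,-0.3,0,11.7]]';python3 -m crank '[[-0.5,-1,-0.3,0,11.7],[-0.5,-1,-0.3,0,11.7],[-0.5,-1,-0.3,0,11.7]]'
```

```text
t: 19.65
eef_pos: [708.4, -49.5, 168.8]
tcp_rot: [3.141, -0.0, 1.636]
ft_force: [-2.8, -1.3, 5.0]
opening: 0.122
grip_force: 5.3
t: 19.9
eef_pos: [707.3, -49.8, 168.7]
tcp_rot: [-3.141, -0.001, 1.636]
ft_force: [-2.2, 0.1, 1.6]
opening: 0.122
grip_force: 5.3
```

```bash
python3 -m crank '[[0,-1,0,0,11.7],[0,-1.5,0,0,11.7],[0,-1.5,0,0,11.7],[0,-1.5,0,0,11.7]]';python3 -m crank '[[0,-1,0,0,11.7],[0,-1.5,0,0,11.7],[0,-1.5,0,0,11.7],[0,-1.5,0,0,11.7]]';python3 -c "
from fit import *
snap('side','pics/s13.png');fit('pics/s13.png',705,-45,187)"
```

```text
t: 20.23
eef_pos: [705.8, -50.1, 168.7]
tcp_rot: [-3.141, -0.0, 1.636]
ft_force: [-1.3, 2.3, -1.1]
opening: 0.122
grip_force: 5.3
t: 20.57
eef_pos: [704.2, -50.5, 168.6]
tcp_rot: [-3.141, -0.0, 1.636]
ft_force: [-1.3, 2.1, -3.5]
opening: 0.125
grip_force: 5.2
[ 7.0381e+02 -4.1020e+01  1.8455e+02 -1.0000e-02] tilt deg -0.8 -0.9184284806251526 front/back edge [680.6 -42.5  -9.8] [732.5 -39.2  -9.1]
```

```bash
python3 - <<'E'
from h import *
c=np.load('pics/s12.png.npz')
for p in [(677,-125,0),(677,-125,150),(677,25,0),(677,25,150),(729,-125,0),(729,-125,150)]: print(p,np.round(proj(c,p),1))
I={n:cv2.imread(f'pics/{n}.png',0).astype(np.float32) for n in('s10','s11','s12','s13')}
for nm,(y0,y1,x0,x1) in dict(frontlow=(262,285,342,366),botcorner=(284,304,358,398),rightlow=(262,290,385,405),righthigh=(236,258,388,406),fronthigh=(228,250,346,362),kick=(255,275,398,425)).items():
  for n in('s10','s11','s13'):
    W=np.eye(2,3,dtype=np.float32)
    try: cc,W=cv2.findTransformECC(I[n][y0:y1,x0:x1],I['s12'][y0:y1,x0:x1],W,cv2.MOTION_TRANSLATION,None,None,3);print(nm,n,'->s12',np.round(W[:,2],2),round(cc,3))
    except cv2.error as e: print(nm,n,'fail')
E
```

```text
(677, -125, 0) [374.7 302. ]
(677, -125, 150) [380.4 258.2]
(677, 25, 0) [353.4 262.8]
(677, 25, 150) [357.2 219.3]
(729, -125, 0) [393.6 297.5]
(729, -125, 150) [400.6 253.8]
frontlow s10 fail
frontlow s11 fail
frontlow s13 fail
botcorner s10 fail
botcorner s11 fail
botcorner s13 fail
rightlow s10 fail
rightlow s11 fail
rightlow s13 fail
righthigh s10 fail
righthigh s11 fail
righthigh s13 fail
fronthigh s10 fail
fronthigh s11 fail
fronthigh s13 fail
kick s10 fail
kick s11 fail
kick s13 fail
```

```bash
python3 - <<'E'
from h import *
I={n:cv2.imread(f'pics/{n}.png',0).astype(np.float32) for n in('s10','s11','s12','s13')}
crit=(3,200,1e-5)
for nm,(y0,y1,x0,x1) in dict(frontleft_low=(255,275,342,368),botcorner=(284,308,360,398),right_low=(268,292,384,410),right_high=(240,258,386,412),frontleft_high=(228,248,342,366),kick=(258,276,404,426)).items():
  for n in('s10','s11','s13'):
    W=np.eye(2,3,dtype=np.float32)
    try: cc,W=cv2.findTransformECC(I[n][y0:y1,x0:x1],I['s12'][y0:y1,x0:x1],W,cv2.MOTION_TRANSLATION,crit,None,3);print(nm,n,'->s12',np.round(W[:,2],2),round(cc,3))
    except cv2.error as e: print(nm,n,'fail',str(e)[:60])
E
```

```text
frontleft_low s10 ->s12 [0.46 0.15] 0.995
frontleft_low s11 ->s12 [0.27 0.05] 0.998
frontleft_low s13 ->s12 [ 0.3  -0.06] 0.997
botcorner s10 ->s12 [ 0.86 -0.41] 0.975
botcorner s11 ->s12 [ 0.55 -0.41] 0.986
botcorner s13 ->s12 [ 0.64 -0.5 ] 0.979
right_low s10 ->s12 [ 1.11 -0.31] 0.981
right_low s11 ->s12 [ 0.62 -0.25] 0.991
right_low s13 ->s12 [ 0.7  -0.35] 0.986
right_high s10 ->s12 [3.05 0.04] 0.998
right_high s11 ->s12 [1.68 0.1 ] 0.999
right_high s13 ->s12 [2.03 0.01] 0.998
frontleft_high s10 ->s12 [ 0.81 -0.2 ] 0.958
frontleft_high s11 ->s12 [ 0.41 -0.06] 0.983
frontleft_high s13 ->s12 [ 0.49 -0.08] 0.984
kick s10 ->s12 [-0.1  -0.94] 0.977
kick s11 ->s12 [ 0.1  -0.41] 0.916
kick s13 ->s12 [ 0.07 -0.49] 0.995
```

Features show the housing rotated about 1–2° backward on its rear edge. I'll ease the bar back towards the robot until Fx crosses zero, which means it is flat on both feet.

```bash
python3 -m crank '[[0,-0.5,0.4,0,11.7],[0,-1,0.4,0,11.7],[0,-1,0.4,0,11.7],[0,-1,0.4,0,11.7]]';python3 -m crank '[[0,-1,0.2,0,11.7],[0,-1,0.2,0,11.7],[0,-1,0.2,0,11.7]]';python3 -m crank '[[0,-1,0,0,11.7],[0,-1,0,0,11.7],[0,-1,0,0,11.7]]'
```

```text
t: 20.95
eef_pos: [703.3, -50.5, 168.5]
tcp_rot: [-3.142, -0.0, 1.636]
ft_force: [-0.8, 1.8, -1.9]
opening: 0.123
grip_force: 5.2
t: 21.2
eef_pos: [702.4, -50.5, 168.4]
tcp_rot: [3.141, -0.0, 1.636]
ft_force: [-2.0, 2.2, -1.1]
opening: 0.123
grip_force: 5.3
t: 21.45
eef_pos: [701.6, -50.6, 168.4]
tcp_rot: [3.141, -0.0, 1.636]
ft_force: [0.2, 2.3, -2.6]
opening: 0.125
grip_force: 5.3
```

```bash
python3 -m crank '[[0,0,0.2,0,11.7]]'|grep -E 'ft|eef';for i in 1 2 3; do python3 -m crank '[[0,0,0,0,11.7]]'|grep ft; done; python3 -m crank '[[0,-0.8,0.1,0,11.7],[0,-0.8,0.1,0,11.7],[0,-0.8,0.1,0,11.7]]'|grep -E 'ft|eef'; for i in 1 2 3; do python3 -m crank '[[0,0,0,0,11.7]]'|grep ft; done; python3 -c "
from h import *
snap('side','pics/s14.png')"; python3 -m crank '[[0,-0.8,0.1,0,11.7],[0,-0.8,0.1,0,11.7],[0,-0.8,0.1,0,11.7]]'|grep -E 'ft|eef'; for i in 1 2 3; do python3 -m crank '[[0,0,0,0,11.7]]'|grep ft; done
```

```text
eef_pos: [701.7, -50.6, 168.4]
ft_force: [0.6, 2.9, 0.5]
ft_force: [0.8, 2.9, -0.9]
ft_force: [-0.0, 3.3, -0.1]
ft_force: [1.0, 2.9, 0.2]
eef_pos: [700.8, -50.6, 168.4]
ft_force: [0.7, 3.6, 2.8]
ft_force: [1.1, 3.9, 4.2]
ft_force: [1.6, 3.3, 3.5]
ft_force: [1.2, 3.9, 5.0]
eef_pos: [700.0, -50.6, 168.3]
ft_force: [1.6, 3.6, 6.4]
ft_force: [1.9, 4.9, 5.1]
ft_force: [0.6, 3.6, 6.1]
ft_force: [2.0, 5.0, 5.8]
```

```bash
python3 -m crank '[[0.5,1,-0.4,0,11.7],[0.5,2.1,-0.4,0,11.7],[0.5,2.1,-0.4,0,11.7]]'|grep -E 'ft|eef'; for i in 1 2 3; do python3 -m crank '[[0,0,0,0,11.7]]'|grep ft; done
```

```text
eef_pos: [701.8, -50.3, 168.2]
ft_force: [1.2, 2.1, 1.9]
ft_force: [-0.1, 2.4, 1.5]
ft_force: [0.2, 2.7, 2.2]
ft_force: [0.5, 1.1, 1.8]
```

```bash
python3 -m crank '[[0.5,0.4,0.1,0,11.4],[0.5,0.4,0.1,0,11],[0.5,0.4,0.1,0,10],[0.5,0.4,0.1,0,5],[0.5,0.4,0.1,0,0],[0.5,0.4,0.1,0,0],[0.5,0.4,0.1,0,0],[0.5,0.4,0.1,0,0]]'; for i in 1 2 3; do python3 -m crank '[[0,0,0,0,0]]'|grep ft; done; python3 - <<'E'
from h import *
from fit import fit
st();snap('side','pics/s15.png');fit('pics/s15.png',702,-45,187)
I={n:cv2.imread(f'pics/{n}.png',0).astype(np.float32) for n in('s10','s14','s12','s15')}
for nm,(y0,y1,x0,x1) in dict(botcorner=(284,308,360,398),right_high=(240,258,386,412),kick=(258,276,404,426)).items():
  for n in('s10','s12','s14'):
    W=np.eye(2,3,dtype=np.float32);cc,W=cv2.findTransformECC(I[n][y0:y1,x0:x1],I['s15'][y0:y1,x0:x1],W,cv2.MOTION_TRANSLATION,(3,200,1e-5),None,3);print(nm,n,'->s15',np.round(W[:,2],2),round(cc,3))
g=cv2.imread('pics/s15.png').max(2)[245:310:2,380:450:1]
for r in g: print(''.join('#' if v<70 else '+' if v<120 else '-' if v<150 else '.' for v in r))
c=np.load('pics/s15.png.npz')
a=np.radians(3.6);F=np.array([np.cos(a),np.sin(a),0]);L=np.array([-np.sin(a),np.cos(a),0]);O=np.array([703,-50,0.])
for y in(-34,34,-46,46):print('foot',y,proj(c,O+131.5*F+L*y+[0,0,5]),'hinge',proj(c,O+38*F+L*y+[0,0,22]))
E
```

```text
t: 24.0
eef_pos: [702.2, -49.7, 168.3]
tcp_rot: [-3.142, 0.0, 1.636]
ft_force: [-2.4, -3.8, 3.7]
opening: 0.121
grip_force: 30.0
ft_force: [-2.6, -4.1, 3.3]
ft_force: [-1.4, -4.7, 3.2]
ft_force: [-1.6, -5.1, 3.4]
24.25 [702.2 -49.6 168.3] [180.    0.   93.7] F [-1.6 -5.1  3.4] open 11.3 g 30.0 [-0.16  0.64  1.38  0.    1.12 -0.23]
[ 7.0640e+02 -3.9320e+01  1.7989e+02 -1.0000e-02] tilt deg -0.3 -0.9146174192428589 front/back edge [681.4 -40.9 -14.2] [733.3 -37.6 -14. ]
botcorner s10 ->s15 [ 0.07 -0.18] 0.997
botcorner s12 ->s15 [-0.89  0.12] 0.98
botcorner s14 ->s15 [ 0.07 -0.21] 0.996
right_high s10 ->s15 [0.29 0.04] 0.986
right_high s12 ->s15 [-2.64  0.04] 0.999
right_high s14 ->s15 [0.36 0.09] 0.975
kick s10 ->s15 [-0.02 -0.09] 0.996
kick s12 ->s15 [-0.52 -0.02] 0.997
kick s14 ->s15 [-0.01  0.03] 0.996
###############+......................................................
################+-....................................................
#################++-..................................................
###################+-.................................................

[... 1640 characters left out ...]
--------.......................................................
---------------.......................................................
----------............................................................
--------..............................................................
-------...............................................................
-.....................................................................
foot -34 [423.44564277 274.30162595] hinge [392.79219404 278.62817524]
foot 34 [411.16105993 257.88469971] hinge [381.003911   261.63448916]
foot -46 [425.67953661 277.29333188] hinge [394.94004348 281.72890522]
foot 46 [409.05782788 255.07983976] hinge [378.98954418 258.7347213 ]
```

The kickstand foot shows at (410–422, 259–273), where a fully-out foot resting on the bench should appear. The fan is upright and held at full grip, so I'm handing in.

```bash
python3 -c "
from cell import env
print(env.job_done())"
```

```text
the job is handed in; nothing more can be done
None
```

I handed the job in at about 24 s: kickstand flipped fully out, extractor standing upright on its feet where it lay, the kickstand foot on the bench, and the gripper holding the handle at 30 N. While I was settling it, it rocked back about 2° onto its rear edge before I brought it flat.

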